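Index the drill fixture to its loading side and hold the locating plunger back

TASK

The two-station indexing drill fixture has been left part-way round: take the table by its upright handle, turn it until the nest that holds the valve block clicks into its detent at the front, on the pointer side away from the drill-bush bridge, and let go of the handle. Only then pull that nest's sprung locating plunger fully back by its knob, so that the pin is clear of the hole in the block, and finish with the plunger held back in the gripper (do not let it spring home), so that a workmate can lift the block out. Leave the empty nest's plunger and the loose things lying round the fixture alone.

Things in the scene. Friction and masses are not known exactly. Their poses are not given: they have to be found in the camera images.
- indexer: Fixed grey cast base, 216 mm across, bolted down. Origin: on the table's turning axis at bench height; z up; its -x axis points to the loading side (front). The round table top is 58 mm above the bench, 178 mm across; the notched index plate below it, 192 mm. A sprung-roller detent housing (54 mm high) stands on the base at the front left, 112 to 150 mm from the axis.
- pointer_tip (a point): Top of the small upright pointer on the base that marks the loading side: 107 mm from the turning axis along the base's -x, 39 mm above the bench.
- bush (a point): Top centre of the drill bush on the bridge over the far side of the table, 48 mm from the axis along the base's +x, 137 mm above the bench. The bridge arm (30 mm wide, 108 to 137 mm high) reaches from 31 mm behind the axis to its post, 142 to 170 mm behind the axis.
- index_table (a joint): Table angle about the vertical axis (rad), anticlockwise from above positive; 0 = the valve block's nest exactly at the loading side. A sprung roller clicks into a notch every quarter turn (0, +-1.571): within 0.04 rad it draws the free table in and holds it (about 1 N m to leave). Elsewhere it stays where left (friction 0.1 N m). Stops at +-2.8. Starts between -1.4 and -0.7.
- turn_handle: Upright black turning handle fixed on the table, 72 mm from the table's axis, 90 degrees anticlockwise (seen from above) from the valve block's nest; round, about 20 mm across, 53 mm tall. Origin: centre of its foot on the table top, 58 mm above the bench.
- handle_grip (a point): Point on the handle's axis 32 mm above its foot, the height to grip it.
- valve_block: Plain metal block 40 x 40 mm, 34 mm high, with five holes on top, located in one of the table's two nests (the other nest is empty). Origin: its centre, 46 mm from the table's axis. It does not come off its seat in this job. The plunger's pin enters a 10 mm hole in its outward side, 66 mm from the table's axis.
- plunger (a joint): How far the plunger of the valve block's nest is pulled out, along the radius away from the table's axis (m): 0 home (pin 10 mm deep in the block's hole), 0.016 at its stop (fully back, pin tip inside its sleeve, 6 mm clear of the block). The spring pulls it home with 6 N at 0 and 12 N at the stop.
- plunger_knob: Black pull knob of that plunger, its axis level and radial: 23 mm across and 19 mm long where gripped, a 25 mm rim at the outer end, a 13 mm neck inwards. Origin: on its axis, 82 mm above the bench, 120 mm from the table's axis when home; reaches from 11 mm nearer the axis to 16 mm farther. It turns with the table and overhangs the rim, with free space below down to the base.
- empty_plunger (a joint): The same for the plunger of the empty nest, on the other side (0 home, 0.016 out). Leave it alone.
- empty_knob: Pull knob of the empty nest's plunger, same shape, on the far side of the table axis from the other knob.
- flange_hub: Loose three-lobed grey metal hub, 70 x 65 mm, 35 mm high, left of the fixture. Bystander.
- valve_body: Loose rusty brown casting, 91 x 88 mm, 47 mm high, behind left of the fixture. Bystander.
- bearing: Loose ball bearing, 42 mm across, 15 mm high, in front left of the fixture. Bystander.
- dial_indicator: Loose white dial indicator lying flat, 97 x 61 mm, 19 mm high, right of the fixture. Bystander.
- scriber: Loose thin steel scriber lying flat, 128 mm long, 8 mm high, right of the fixture. Bystander.
- spanner_b: Loose steel combination spanner lying flat, 142 mm long, 22 mm wide, 5 mm high, in front right of the fixture. Bystander.
- fitting_7: Loose pipe fitting standing on end, 16 mm across, 32 mm high, in front left of the fixture. Bystander.

How it is judged:
By the outcome, as a careful person would: the job done as asked, in the order asked, and still so for the second after the job is handed in, while the arm keeps its last pose, push and grip.
It also fails if it takes over 42 s, if anything falls off the work surface, if the arm or the gripper's body presses on something with over 40 N, if the wrist force passes 120 N, or if a joint passes its speed limit or range.

ROBOT

A 6-joint arm with a two-finger parallel gripper is mounted at the origin on a cart in front of the work surface, level with it; the furniture and walls round the work are solid. World frame = base frame: x ahead of the robot, y to its left, z up, the work surface at z = 0. Lengths are in mm, angles in rad, forces in N, time in s.
With the tool pointing down it reaches from about 300 to 775 mm from the base axis. Payload 14.6 kg.
Tool frame: the origin (TCP) lies on the centre line of the jaws, within the pads' length; the fingertips stand 8 mm ahead of it and the grasp point (between the pads) lies 11 mm behind it; z points along the fingers, y is the line along which they close (so a half turn about z gives the same grasp; the last joint's range is limited). The gripper opens to 94 mm and grips with 3 to 60 N. Pads are 16 mm wide; open, the fingers measure 119 mm over their backs; the gripper's body (75 mm by 177 mm) begins 78 mm behind the grasp point.
Start: joints at [-1.377, 0.3, 1.521, -0, 1.321, -0.067], TCP at [141.813, -531.393, 213.446] pointing down, gripper open.
Joint ranges: [-3.03, 3.03], [-0.79, 2.21], [0.23, 2.52], [-1.04, 4.18], [0, 3.07], [-2.55, 2.55]. Speed limits (rad/s): [2.22, 2.22, 2.57, 3.14, 3.14, 3.14].

INTERFACE

Orientations are given as [roll, pitch, yaw] about the fixed x, y, z axes, in that order (R = Rz(yaw) Ry(pitch) Rx(roll)).
In Python, from cell import manip gives the robot as it stands.
- The arm moves only by the tool jog_arm, never from a script. Its argument "rows" is one flat list of numbers, 7 for each row, row after row: the shift along the world's x, y, z in cm, then the turn, a rotation vector about the world's x, y, z in rad, then the closure, from 0 (fully open) to 1 (shut). In form: [dx, dy, dz, rx, ry, rz, fingers, dx, dy, dz, rx, ry, rz, fingers, ...]. A call has 1 to 20 rows; each row shifts and turns the commanded pose from where the row before left it; what a row does not reach is not made up. A row lasts 1/12 s, in which the tool goes at most 41.7 mm and 7.16 degrees, less where a joint would pass 70% of its speed; a pose out of reach is approached as far as the arm can. A call with a gripper value outside its range is refused whole. The fingers move at their own pace and stop on an object; "newtons" is the grip in N (left out, the last holds). Time passes only in rows, so rows that do not move let the fingers close. It gives the time, the measured TCP pose, the force, the opening and the grip force at its end, in the units of the state.
- manip.read_state(): the state, without advancing time (a new reading comes with each control period).
- manip.camera(name): name is "side" or "top" or "wrist"; returns (picture, depth): 384x512x3 uint8, blue, green, red; 384x512 float32, mm along the optical axis (not along the pixel's ray), 0 where there is no reading.
- manip.camera_model(name): a dict with "K" (3x3 intrinsics, pixels), "R" (3x3) and "t" (3): a world point X has camera coordinates R X + t. Camera axes: x right, y down, z forward; pixel columns grow to the right and rows downward; lengths in mm; the calibration is good to about 2 mm. A picture is of the moment at which its call begins: read the wrist's pose just before it. camera_model takes no time and is no camera call; for the wrist camera it gives the pose at the moment of the call.
- manip.sign_off(): hands the job in; it is judged then, once.
The state is a dict: "clock": time; "joints": joint angles; "qd": joint speeds; "effort": joint torques, N m; "eef_pos": TCP position; "eef_rot": TCP orientation; "wrist_force": force on the tool from outside, world axes, zero at the start; "moment": the same for the moment, N m; "finger_gap": finger opening in mm; "finger_force": force on a finger pad.
Only numpy, scipy, OpenCV 4.12 (cv2) and the standard library are available. Lean on these libraries where they do the work, as an engineer would, in place of code of your own. Each camera call takes 0.05 s, during which the arm holds its last target. There are 200 camera calls.

## Working session

There is one attempt and no reset: what is moved stays moved. The work goes in short steps, Python scripts to look and compute and a tool call to move; the robot and the scene stay as the last step left them, time stands still between calls to the robot, and variables do not carry over. Pictures are saved under pics/ and viewed, at most 10 in all, crops included, and the job is handed in when it is done.

Besides the shell and the picture viewer there is one more tool, called after "Emit:" as name(argument=value, ...), one argument or row to a line, values as JSON. jog_arm: Moves the arm, as the interface text tells. Its arguments: {"type":"object","properties":{"rows":{"type":"array"},"newtons":{"type":"number"}},"required":["rows"]}

```bash
mkdir -p pics; ls
cat > h.py <<'E'
import numpy as np, cv2
from cell import manip
def P(name,u,v,z=None,depth=None):
    m=manip.camera_model(name);K,R,t=map(np.array,(m['K'],m['R'],m['t']))
    d=np.linalg.inv(K)@[u,v,1]; C=-R.T@t; w=R.T@d
    if depth is not None: return C+w*depth
    return C+w*(z-C[2])/w[2]
def tri(obs):
    A=[];b=[]
    for n,u,v in obs:
        m=manip.camera_model(n);K,R,t=map(np.array,(m['K'],m['R'],m['t']))
        C=-R.T@t;w=R.T@np.linalg.inv(K)@[u,v,1];w/=np.linalg.norm(w)
        M=np.eye(3)-np.outer(w,w);A.append(M);b.append(M@C)
    return np.linalg.lstsq(np.vstack(A),np.hstack(b),rcond=None)[0]
def proj(n,X):
    m=manip.camera_model(n);K,R,t=map(np.array,(m['K'],m['R'],m['t']))
    p=K@(R@np.array(X)+t);return p[:2]/p[2]
E
python3 - <<'E'
from h import *
for n in('top','side'):
    i,d=manip.camera(n);np.save(f'pics/{n}0.npy',d);cv2.imwrite(f'pics/{n}0.png',i)
    cv2.imwrite(f'pics/{n}0b.png',cv2.resize(i,(800,600),interpolation=cv2.INTER_CUBIC))
    m=manip.camera_model(n);print(n,np.round(m['K'],1).tolist(),np.round(m['R'],3).tolist(),np.round(-np.array(m['R']).T@m['t']))
s=manip.read_state();print(s)
E
```

```text
pics
top [[386.0, 0.0, 249.4], [0.0, 386.0, 189.7], [0.0, 0.0, 1.0]] [[0.02, -0.999, 0.028], [-0.992, -0.024, -0.127], [0.128, -0.025, -0.991]] [ 411.   70. 1083.]
side [[390.2, 0.0, 256.8], [0.0, 390.2, 196.7], [0.0, 0.0, 1.0]] [[0.999, -0.042, 0.005], [-0.025, -0.688, -0.726], [0.034, 0.725, -0.688]] [ 537. -604.  716.]
{'clock': 0.1, 'joints': array([-1.37661546e+00,  3.00430926e-01,  1.52151893e+00,  7.07904771e-06,
        1.32073138e+00, -6.66326973e-02]), 'qd': array([ 0.00023246, -0.00041893, -0.00291928, -0.00036144,  0.00096299,
        0.00119856]), 'effort': array([ 4.55449044e-04, -5.32645977e+01, -3.53280866e+01,  7.09347054e-02,
        2.35636201e-02, -6.37576136e-05]), 'eef_pos': array([ 141.76256536, -531.17208289,  212.93466264]), 'eef_rot': array([-3.14050695e+00, -7.93229758e-05,  2.60811769e-01]), 'wrist_force': array([-0.43302597,  0.61462558, -0.07664712]), 'moment': array([-0.00294096,  0.0153802 ,  0.00025267]), 'finger_force': 0.0, 'finger_gap': 94.1168962597144}
```

View pics/top0b.png

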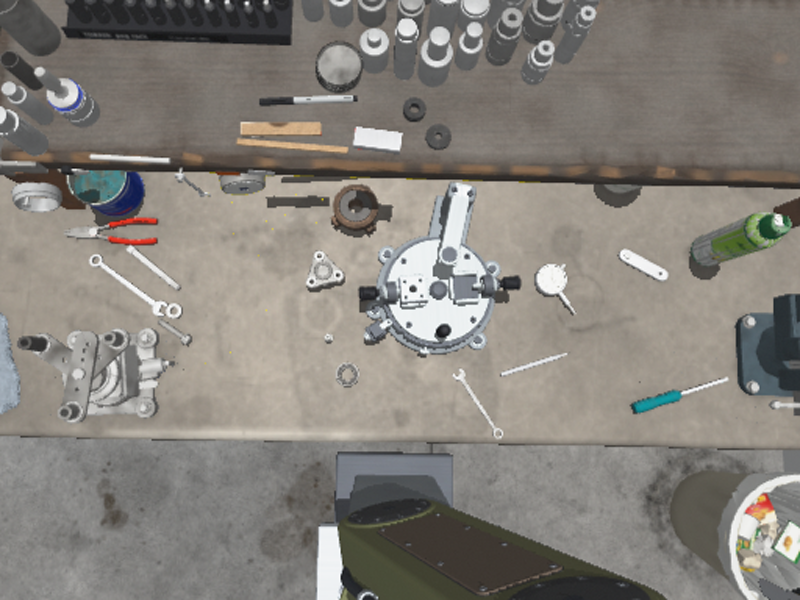

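View pics/side0b.png

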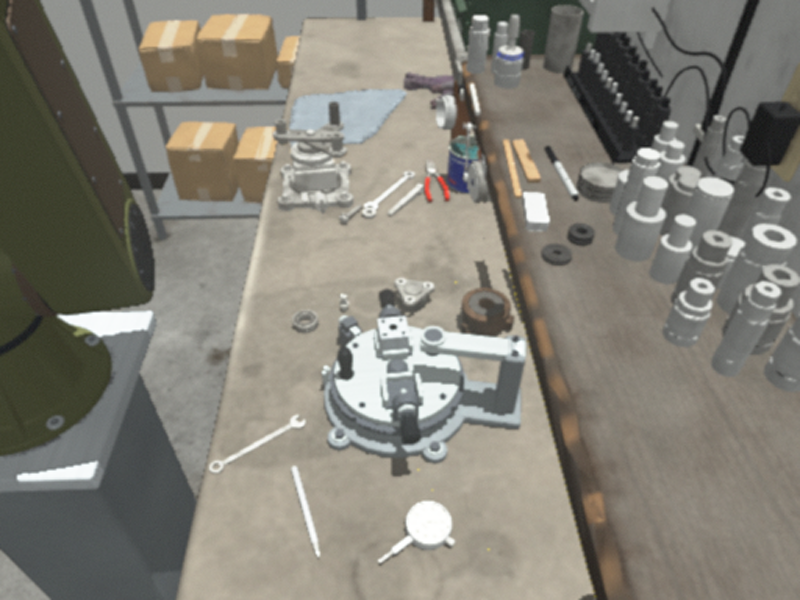

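The valve block (five holes) is at about (412,290) in the top view, with its knob at (368,293), the empty knob at (511,283), the handle at (443,331), and the bridge at the rear. I'll enlarge both views.

Run:
```python
import cv2
t=cv2.imread('pics/top0.png')[110:240,225:345]; s=cv2.imread('pics/side0.png')[175:315,195:350]
a=cv2.resize(t,None,fx=4.6,fy=4.6,interpolation=cv2.INTER_CUBIC); b=cv2.resize(s,None,fx=4.2,fy=4.2,interpolation=cv2.INTER_CUBIC)
cv2.imwrite('pics/tc.png',a);cv2.imwrite('pics/sc.png',b);print(a.shape,b.shape)
```

```text
(598, 552, 3) (588, 651, 3)
```

View pics/tc.png

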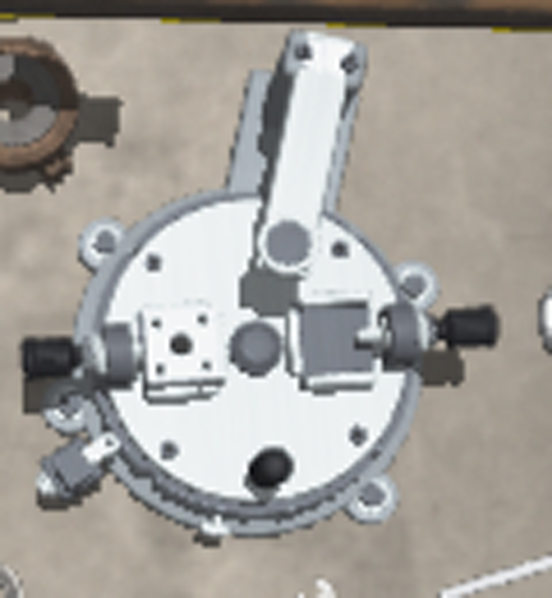

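View pics/sc.png

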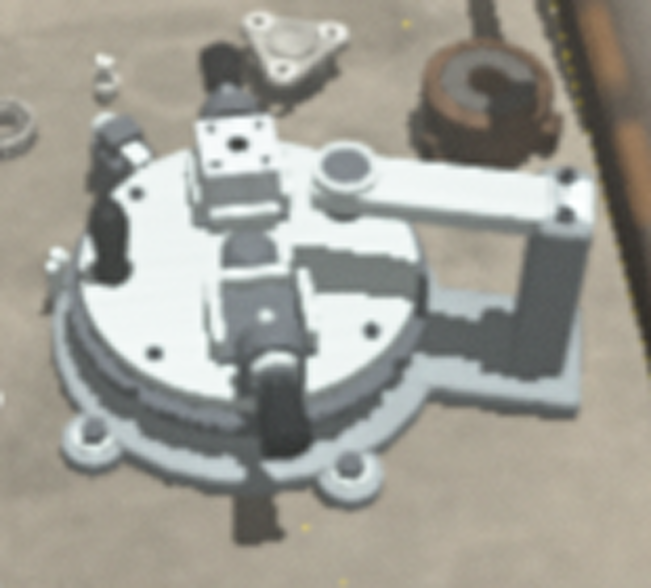

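The top crop shows the bush at (288,242), the block's centre hole at (181,344), the knob at (48,355), the handle top at (270,466) and the pointer at (212,523). In the side crop the same points are at (346,166), (237,144), (218,65), (108,205) and (57,256).

Run:
```python
from h import *
T=lambda u,v:('top',(u+.5)/4.6-.5+225,(v+.5)/4.6-.5+110)
S=lambda u,v:('side',(u+.5)/4.2-.5+195,(v+.5)/4.2-.5+175)
D=dict(bush=(T(288,242),S(346,166)),hole=(T(181,344),S(237,144)),knob=(T(48,355),S(218,66)),eknob=(T(470,327),S(284,412)),ptr=(T(212,525),S(57,254)),handtop=(T(272,464),S(106,203)),hub=(T(255,346),S(249,248)))
X={}
for k,o in D.items():
    X[k]=tri(o); print(k,X[k].round(1),[np.round(proj(n,X[k])-[u,v],1).tolist() for n,u,v in o])
# fit base: axis xy + yaw from bush(+48) & pointer(-107)
d=X['bush'][:2]-X['ptr'][:2]; print(np.linalg.norm(d),'yaw',np.arctan2(d[1],d[0]))
c=X['ptr'][:2]+d*107/155; print('axis',c)
for k in('hole','knob','eknob','handtop'):
    v=X[k][:2]-c;print(k,np.linalg.norm(v).round(1),np.arctan2(v[1],v[0]).round(3))
```

```text
bush [605.  -47.5 136.9] [[-0.0, -0.0], [-0.0, 0.0]]
hole [553.1   7.5  98.7] [[-0.0, -0.0], [-0.0, 0.0]]
knob [545.6  81.9  87.1] [[0.0, 0.4], [0.4, -0.1]]
eknob [ 568.9 -157.7   89. ] [[-0.0, -0.3], [-0.4, 0.1]]
ptr [454.6 -16.   41.5] [[-0.0, -0.0], [-0.0, 0.0]]
handtop [485.9 -42.9 110.1] [[-0.0, -0.0], [-0.0, 0.0]]
hub [557.7 -37.5  66.5] [[-0.0, -0.1], [-0.1, 0.0]]
153.6769567774308 yaw -0.20659141781285162
axis [558.44069784 -37.712768  ]
hole 45.5 1.689
knob 120.3 1.678
eknob 120.4 -1.484
handtop 72.7 -3.07
```

Emit:
jog_arm(
  rows=[1.72,2.44,0,0,0,-0.009,0,1.72,2.44,0,0,0,-0.009,0,1.72,2.44,0,0,0,-0.009,0,1.72,2.44,0,0,0,-0.009,0,1.72,2.44,0,0,0,-0.009,0,1.72,2.44,0,0,0,-0.009,0,1.72,2.44,0,0,0,-0.009,0,1.72,2.44,0,0,0,-0.009,0,1.72,2.44,0,0,0,-0.009,0,1.72,2.44,0,0,0,-0.009,0,1.72,2.44,0,0,0,-0.009,0,1.72,2.44,0,0,0,-0.009,0,1.72,2.44,0,0,0,-0.009,0,1.72,2.44,0,0,0,-0.009,0,1.72,2.44,0,0,0,-0.009,0,1.72,2.44,0,0,0,-0.009,0,1.72,2.44,0,0,0,-0.009,0,1.72,2.44,0,0,0,-0.009,0,1.72,2.44,0,0,0,-0.009,0,0,0,0,0,0,0,0],
)

```text
clock: 1.77
eef_pos: [470.2, -64.6, 213.0]
eef_rot: [-3.141, 0.0, 0.092]
wrist_force: [0.5, -0.3, 0.5]
finger_gap: 94.2
finger_force: 0.0
```

Run:
```python
from h import *
m=manip.camera_model('wrist')
i,d=manip.camera('wrist');np.save('pics/w0.npy',d);cv2.imwrite('pics/w0.png',cv2.resize(i,(800,600),interpolation=cv2.INTER_CUBIC))
s=manip.read_state();print(s['eef_pos'].round(1),s['eef_rot'].round(3))
print(-np.array(m['R']).T@m['t'],np.round(m['R'],3))
for k,X in dict(hand=[486.6,-43.6,111],axis=[558.4,-37.7,62],bush=[605,-47.5,137],ptr=[454,-16,40],knob=[546,82,82]).items():print(k,proj('wrist',X)*1.5625)
```

```text
[469.2 -66.2 213. ] [-3.141e+00  1.000e-03  9.300e-02]
[539.89987365 -58.6915122  384.25844936] [[ 0.092 -0.996 -0.   ]
 [-0.966 -0.089  0.243]
 [-0.242 -0.022 -0.97 ]]
hand [359.61984765 271.8491073 ]
axis [363.73980826 164.27267823]
bush [379.39519686  66.29431824]
ptr [330.77956481 291.16370017]
knob [189.19002179 164.21158971]
```

View pics/w0.png

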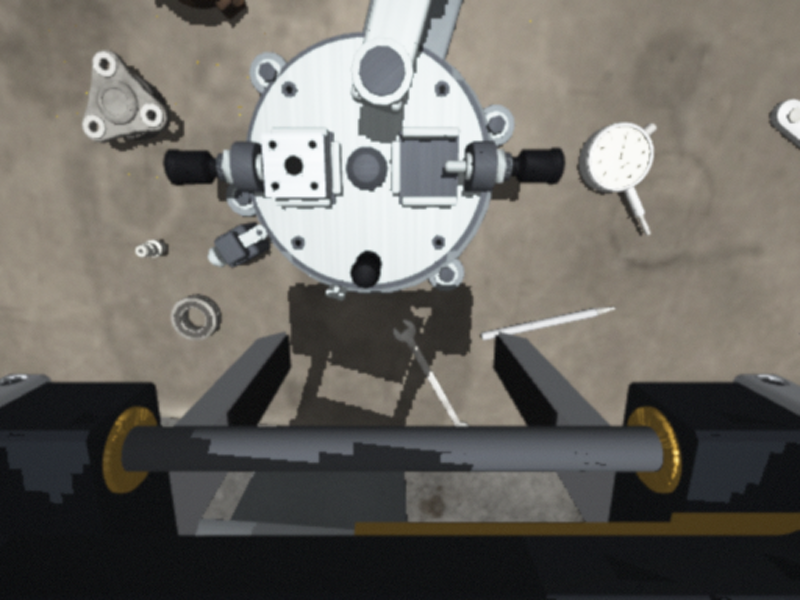

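The wrist view puts the bush at (381,70), the hub at (367,168), the knob at (190,166) and the handle at (368,270). That agrees with the first fit to about 2 mm, so I'll descend over the handle.

Emit:
jog_arm(
  rows=[0.6,0.75,0,0,0,-0.006,0,0.6,0.75,0,0,0,-0.006,0,0.55,0.7,-1.4,0,0,0,0,0,0,-2,0,0,0,0,0,0,-2,0,0,0,0,0,0,-2,0,0,0,0,0,0,-2,0,0,0,0,0,0,-2,0,0,0,0,0,0,-1,0,0,0,0,0,0,-1,0,0,0,0,0,0,0,0,0,0,0,0,0,0,0,0,0,0],
  newtons=20,
)

```text
clock: 2.82
eef_pos: [486.4, -45.9, 79.8]
eef_rot: [3.142, -0.0, 0.077]
wrist_force: [-0.1, -0.9, -0.0]
finger_gap: 94.1
finger_force: 0.0
```

Emit:
jog_arm(
  rows=[0,0.1,0,0,0,0,1,0,0,0,0,0,0,1,0,0,0,0,0,0,1,0,0,0,0,0,0,1,0,0,0,0,0,0,1,0,0,0,0,0,0,1,0,0,0,0,0,0,1,0,0,0,0,0,0,1,0,0,0,0,0,0,1,0,0,0,0,0,0,1],
)

```text
clock: 3.65
eef_pos: [486.1, -44.8, 79.4]
eef_rot: [-3.142, 0.0, 0.078]
wrist_force: [-0.1, 0.8, -0.2]
finger_gap: 31.1
finger_force: 0.0
```

Emit:
jog_arm(
  rows=[0,0,0,0,0,0,1,0,0,0,0,0,0,1,0,0,0,0,0,0,1,0,0,0,0,0,0,1],
)

```text
clock: 3.98
eef_pos: [486.1, -45.0, 79.4]
eef_rot: [3.141, 0.0, 0.078]
wrist_force: [-0.2, -2.4, -0.3]
finger_gap: 20.6
finger_force: 20.0
```

Run:
```python
from h import *
s=manip.read_state();print(s['eef_pos'].round(1),s['wrist_force'].round(1),s['moment'].round(2),s['finger_gap'],s['finger_force'])
i,d=manip.camera('wrist');cv2.imwrite('pics/w1.png',cv2.resize(i,(800,600),interpolation=cv2.INTER_CUBIC))
# arc
ax=np.array([558.0,-38.1]);p=s['eef_pos'][:2];v=p-ax;print(np.linalg.norm(v),np.arctan2(v[1],v[0]))
# 17 steps
```

```text
[486.1 -45.   79.4] [-0.2 -2.4 -0.3] [-0.46  0.    0.11] 20.602813514129117 19.999937117099762
72.23099879756872 -3.0456269540995726
```

Run:
```python
import numpy as np
a=np.linspace(-3.0456,-1.777,17);p=np.c_[np.cos(a),np.sin(a)]*7.22
q=np.round(p,2);print(np.round(np.diff(q,axis=0),2).tolist(),a[1]-a[0])
```

```text
[[0.08, -0.57], [0.12, -0.56], [0.17, -0.55], [0.21, -0.53], [0.25, -0.51], [0.29, -0.5], [0.33, -0.47], [0.36, -0.44], [0.4, -0.41], [0.43, -0.38], [0.46, -0.34], [0.48, -0.3], [0.51, -0.27], [0.52, -0.22], [0.55, -0.19], [0.55, -0.14]] 0.07928749999999996
```

First half of the arc, then check forces.

Emit:
jog_arm(
  rows=[0.08,-0.57,0,0,0,0.079,1,0.12,-0.56,0,0,0,0.079,1,0.17,-0.55,0,0,0,0.079,1,0.21,-0.53,0,0,0,0.079,1,0.25,-0.51,0,0,0,0.079,1,0.29,-0.5,0,0,0,0.079,1,0.33,-0.47,0,0,0,0.079,1,0.36,-0.44,0,0,0,0.079,1,0,0,0,0,0,0,1],
)

```text
clock: 4.78
eef_pos: [504.7, -85.9, 79.4]
eef_rot: [-3.141, -0.001, 0.715]
wrist_force: [4.0, 2.5, 0.6]
finger_gap: 20.6
finger_force: 20.0
```

Emit:
jog_arm(
  rows=[0.4,-0.41,0,0,0,0.079,1,0.43,-0.38,0,0,0,0.079,1,0.46,-0.34,0,0,0,0.079,1,0.48,-0.3,0,0,0,0.079,1,0.51,-0.27,0,0,0,0.079,1,0.52,-0.22,0,0,0,0.079,1,0.55,-0.19,0,0,0,0.079,1,0.55,-0.14,0,0,0,0.079,1,0,0,0,0,0,0,1,0,0,0,0,0,0,1],
)

```text
clock: 5.62
eef_pos: [543.4, -107.7, 79.4]
eef_rot: [-3.141, -0.001, 1.341]
wrist_force: [1.9, 6.4, -0.2]
finger_gap: 20.3
finger_force: 20.0
```

Run:
```python
from h import *
s=manip.read_state();print(s['eef_pos'].round(1),s['eef_rot'].round(3),s['wrist_force'].round(1),s['moment'].round(2),s['finger_gap'],s['finger_force'])
i,d=manip.camera('wrist');cv2.imwrite('pics/w2.png',cv2.resize(i,(800,600),interpolation=cv2.INTER_CUBIC))
```

```text
[ 543.4 -107.7   79.4] [-3.141e+00 -1.000e-03  1.341e+00] [ 1.9  6.4 -0.2] [ 1.12 -0.39  0.19] 20.25891691623534 19.99951332807541
```

Emit:
jog_arm(
  rows=[0,0,0,0,0,0,0,0,0,0,0,0,0,0,0,0,0,0,0,0,0,0,0,0,0,0,0,0,0,0,0,0,0,0,0,0,0,0,0,0,0,0],
)

```text
clock: 6.17
eef_pos: [543.2, -108.7, 79.4]
eef_rot: [3.142, 0.0, 1.341]
wrist_force: [-0.5, -0.2, -0.2]
finger_gap: 57.1
finger_force: 0.0
```

Run:
```python
from h import *
s=manip.read_state();print(s['eef_pos'].round(1),s['finger_gap'])
for n in('top','side','wrist'):
    i,d=manip.camera(n);cv2.imwrite(f'pics/{n}3.png',i)
t=cv2.imread('pics/top3.png')[110:240,225:345]; s=cv2.imread('pics/side3.png')[175:315,195:350]
w=cv2.imread('pics/wrist3.png')
o=cv2.resize(t,(396,429),interpolation=cv2.INTER_CUBIC)
p=cv2.resize(w,(400,300),interpolation=cv2.INTER_AREA)
c=np.zeros((429,800,3),np.uint8);c[:,:396]=o;c[:300,400:]=p
cv2.imwrite('pics/c3.png',c)
```

```text
[ 543.2 -108.7   79.4] 57.051481544939264
```

View pics/c3.png

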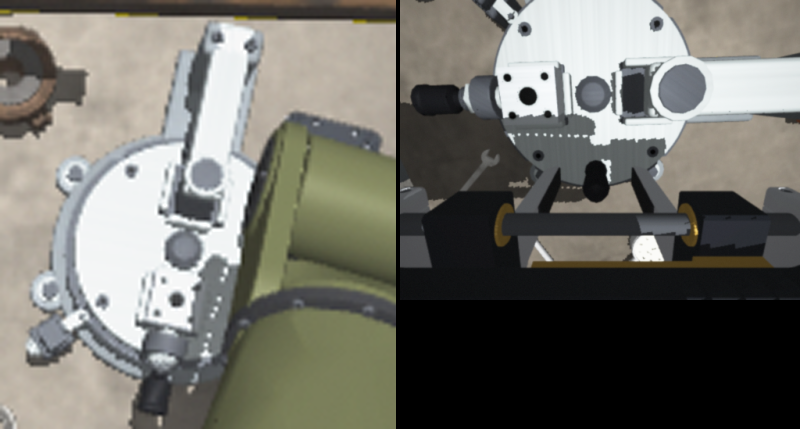

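The valve block's nest is now at the front, in line with the bridge, with its knob at (155,393) in the left crop, and the handle is free between the open fingers. I'll lift and go over the knob.

Emit:
jog_arm(
  rows=[0,0,1.5,0,0,0,0,0,0,2,0,0,0,0,0,0,3,0,0,0,0,0,0,3,0,0,0,0,0,0,1.5,0,0,0,0,-0.78,0.74,0,0,0,-0.119,0,-0.78,0.74,0,0,0,-0.119,0,-0.78,0.74,0,0,0,-0.119,0,-0.78,0.74,0,0,0,-0.119,0,-0.78,0.74,0,0,0,-0.119,0,-0.78,0.74,0,0,0,-0.119,0,-0.78,0.74,0,0,0,-0.119,0,-0.78,0.74,0,0,0,-0.119,0,-0.78,0.74,0,0,0,-0.119,0,-0.78,0.74,0,0,0,-0.119,0,-0.78,0.74,0,0,0,-0.119,0,-0.78,0.74,0,0,0,-0.119,0,-0.78,0.74,0,0,0,-0.119,0,0,0,0,0,0,0,0,0,0,0,0,0,0,0],
)

```text
clock: 7.98
eef_pos: [441.9, -12.4, 189.7]
eef_rot: [-3.142, -0.001, -0.201]
wrist_force: [0.8, -1.3, 0.1]
finger_gap: 94.1
finger_force: 0.0
```

Run:
```python
from h import *
s=manip.read_state();print(s['eef_pos'].round(1),s['eef_rot'].round(3),s['finger_gap'],s['clock'])
for n in('top','side','wrist'):
    i,d=manip.camera(n);cv2.imwrite(f'pics/{n}4.png',i);np.save(f'pics/{n}4.npy',d)
w=cv2.imread('pics/wrist4.png')
cv2.imwrite('pics/w4.png',cv2.resize(w,(800,600),interpolation=cv2.INTER_CUBIC))
np.savez('pics/m4.npz',**manip.camera_model('wrist'))
for k,X in dict(axis=[558,-38.1,62],bush=[605,-47.5,137],ptr=[454,-16,40],knob=[440.6,-13.6,82]).items():print(k,proj('wrist',X)*1.5625,proj('side',X))
a=cv2.resize(cv2.imread('pics/side4.png')[175:315,195:350],None,fx=4.2,fy=4.2,interpolation=cv2.INTER_CUBIC);cv2.imwrite('pics/sc4.png',a)
```

```text
[441.9 -12.4 189.7] [-3.142e+00 -1.000e-03 -2.010e-01] 94.10122712003412 7.9833
axis [392.92141672 120.07297009] [253.97103248 235.25858342]
bush [393.13167717 -17.85050281] [276.9552447  214.12862712]
ptr [391.76240937 270.23723205] [207.95254669 235.54525444]
knob [392.3328368  300.26314334] [200.37357157 222.37678793]
```

View pics/w4.png

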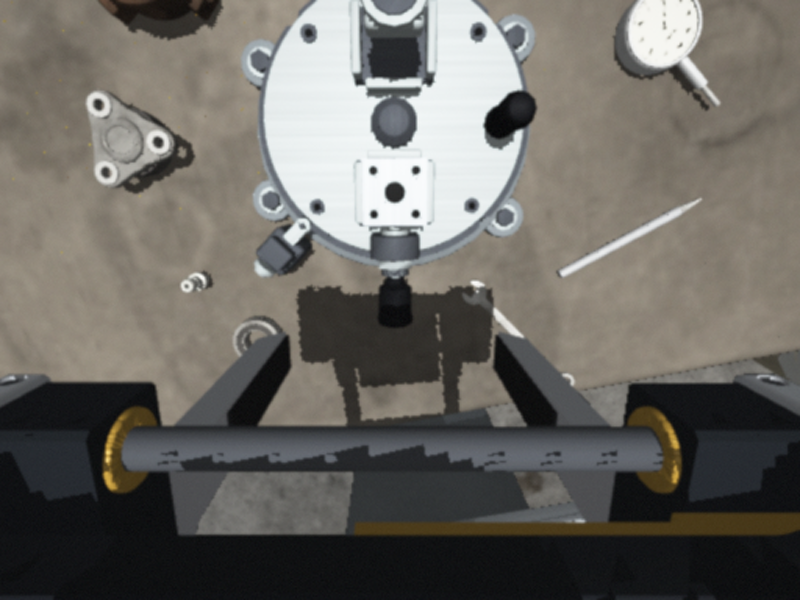

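View pics/sc4.png

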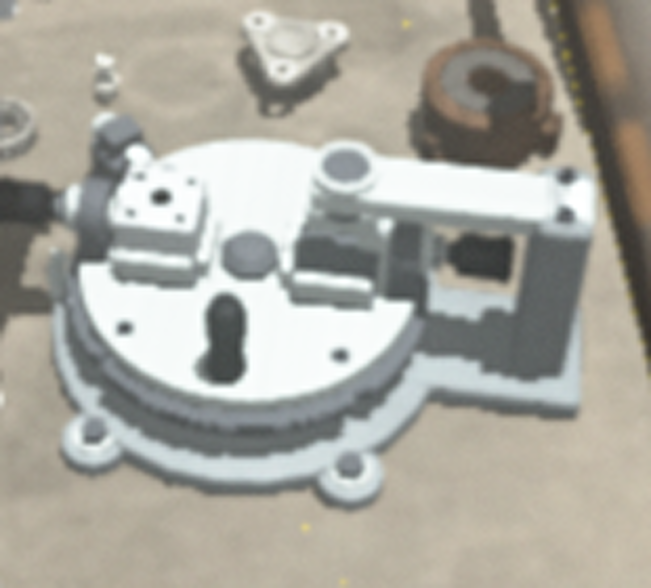

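In the wrist view the knob (395,301), block hole (395,192), hub (394,122) and bridge lie on one column. The side view agrees that the nest is at the loading side. Next I'll descend on the knob.

Emit:
jog_arm(
  rows=[0,-0.2,-1,0,0,-0.003,0,0,0,-2,0,0,0,0,0,0,-2,0,0,0,0,0,0,-2,0,0,0,0,0,0,-2,0,0,0,0,0,0,-1,0,0,0,0,0,0,-1,0,0,0,0,0,0,-0.9,0,0,0,0.3,0,0,0,0,0,0,0.5,0,0,0,0,0,0,0.6,0,0,0,0,0,0,0.6,0,0,0,0,0,0,0.6,0,0,0,0,0,0,0.6,0,0,0,0,0,0,0.6],
  newtons=10,
)

```text
clock: 9.3
eef_pos: [442.0, -14.4, 70.9]
eef_rot: [-3.141, -0.001, -0.208]
wrist_force: [0.0, -0.5, 1.1]
finger_gap: 50.6
finger_force: 0.0
```

Emit:
jog_arm(
  rows=[0,0,0,0,0,0,1,0,0,0,0,0,0,1,0,0,0,0,0,0,1,0,0,0,0,0,0,1,0,0,0,0,0,0,1,0,0,0,0,0,0,1,0,0,0,0,0,0,1],
  newtons=10,
)

```text
clock: 9.88
eef_pos: [441.8, -14.5, 70.4]
eef_rot: [3.141, 0.0, -0.208]
wrist_force: [-1.2, -2.3, 0.8]
finger_gap: 22.7
finger_force: 10.0
```

Emit:
jog_arm(
  rows=[0,0,0,0,0,0,1,0,0,0,0,0,0,1,0,0,0,0,0,0,1,-0.2,0.04,0,0,0,0,1,-0.2,0.04,0,0,0,0,1,-0.2,0.04,0,0,0,0,1,-0.2,0.04,0,0,0,0,1,-0.2,0.04,0,0,0,0,1,-0.2,0.04,0,0,0,0,1,-0.17,0.04,0,0,0,0,1,0,0,0,0,0,0,1,0,0,0,0,0,0,1],
  newtons=40,
)

```text
clock: 10.88
eef_pos: [429.3, -12.0, 70.6]
eef_rot: [3.142, -0.003, -0.208]
wrist_force: [9.3, -7.0, -7.5]
finger_gap: 22.2
finger_force: 40.0
```

Gripped and tracking: 12.7 mm back, and the radial force of 10.5 N matches the spring. I'll ease the sideways and vertical load, then finish the pull to the stop.

Emit:
jog_arm(
  rows=[-0.01,-0.06,-0.03,0,0,0,1,0,0,0,0,0,0,1,-0.15,0.03,0,0,0,0,1,-0.15,0.03,0,0,0,0,1,0,0,0,0,0,0,1,0,0,0,0,0,0,1],
)

```text
clock: 11.38
eef_pos: [426.6, -11.7, 70.6]
eef_rot: [-3.141, -0.004, -0.208]
wrist_force: [10.1, -3.2, -6.4]
finger_gap: 22.2
finger_force: 40.0
```

Emit:
jog_arm(
  rows=[-0.1,0.015,0,0,0,0,1,-0.1,0.02,0,0,0,0,1,0,0,0,0,0,0,1,0,0,0,0,0,0,1],
)

```text
clock: 11.72
eef_pos: [425.9, -11.6, 70.8]
eef_rot: [-3.141, -0.008, -0.208]
wrist_force: [20.2, -5.0, -13.1]
finger_gap: 22.1
finger_force: 40.0
```

The stop has been reached: force is up to 20 N at about 16.2 mm of travel. I'll hold it and check by eye.

Emit:
jog_arm(
  rows=[0,0,0,0,0,0,1,0,0,0,0,0,0,1,0,0,0,0,0,0,1,0,0,0,0,0,0,1,0,0,0,0,0,0,1,0,0,0,0,0,0,1,0,0,0,0,0,0,1,0,0,0,0,0,0,1,0,0,0,0,0,0,1,0,0,0,0,0,0,1],
)

```text
clock: 12.55
eef_pos: [425.9, -11.6, 70.8]
eef_rot: [-3.141, -0.007, -0.208]
wrist_force: [20.2, -5.1, -13.4]
finger_gap: 21.8
finger_force: 40.0
```

Run:
```python
from h import *
s=manip.read_state();print(s['eef_pos'].round(1),s['wrist_force'].round(1),s['finger_gap'],s['finger_force'])
w,_=manip.camera('wrist');v,_=manip.camera('side')
c=np.zeros((360,800,3),np.uint8)
c[:,:400]=cv2.resize(w[30:210,150:350],(400,360),interpolation=cv2.INTER_CUBIC)
c[:,400:]=cv2.resize(v[170:290,175:308],(400,360),interpolation=cv2.INTER_CUBIC)
cv2.imwrite('pics/c5.png',c)
```

```text
[425.9 -11.6  70.8] [ 20.2  -5.1 -13.4] 21.814719678127094 39.99680042266846
```

View pics/c5.png

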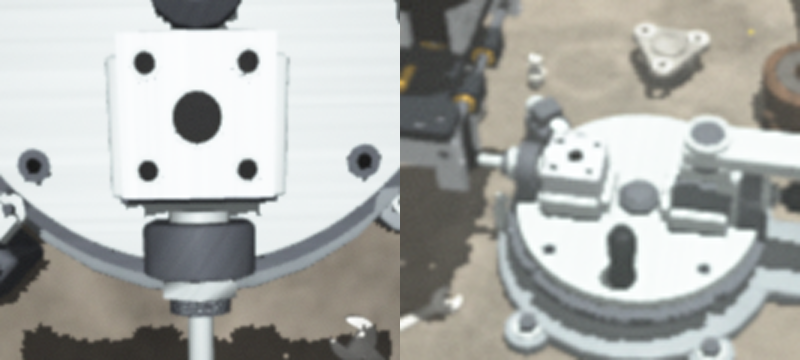

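The rod stands drawn out of its sleeve, the handle is free, and the nest is in line. The gap crept slightly, so I'll firm the grip and ease the excess load while staying on the stop.

Emit:
jog_arm(
  rows=[0,0,0,0,0,0,1,0,0,0,0,0,0,1,0.02,0,-0.05,0,0,0,1,0,0,0,0,0,0,1,0,0,0,0,0,0,1,0,0,0,0,0,0,1,0,0,0,0,0,0,1,0,0,0,0,0,0,1,0,0,0,0,0,0,1,0,0,0,0,0,0,1,0,0,0,0,0,0,1,0,0,0,0,0,0,1],
  newtons=55,
)

```text
clock: 13.65
eef_pos: [425.9, -11.6, 70.6]
eef_rot: [-3.141, -0.007, -0.208]
wrist_force: [15.5, -3.5, -5.9]
finger_gap: 21.8
finger_force: 55.0
```

```bash
python3 -c "
from cell import manip
s=manip.read_state();print(s['eef_pos'],s['wrist_force'],s['finger_gap'])
print(manip.sign_off())"
```

```text
[425.92024186 -11.58604147  70.57597684] [15.49242989 -3.45632241 -5.90718729] 21.82632428561879
the job is handed in; nothing more can be done
None
```

I handed the job in at about 13.7 s: the valve block's nest is at the front in its detent, the handle was released first, and the gripper holds the plunger against its stop, about 16 mm out.

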